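# Assemble two tabletop ornaments on their posts

## Robot

A 7-joint arm with a two-finger parallel gripper is mounted at the origin on the work surface. World frame = base frame: x ahead of the robot, y to its left, z up, the work surface at z = 0. Lengths are in m, angles in degrees, forces in N, time in s.
With the tool pointing down it reaches from about 0.425 to 1.025 m from the base axis. Payload 9.4 kg.
Tool frame: the origin (TCP) lies between the finger pads; the fingertips stand r.nose_length ahead of it and the grasp point (between the pads) lies 5 mm behind it (r.nose_length is the distance from the TCP to the fingertips, in m); z points along the fingers, y is the line along which they close (so a half turn about z gives the same grasp; the last joint's range is limited). The gripper opens to 85 mm and grips with 20 to 120 N. Pads are 22 mm wide; open, the fingers measure 114 mm over their backs; the gripper's body (76 mm by 85 mm) begins 54 mm behind the grasp point. The pads swing forward as they close: fully open they stand 13 mm farther back than shut.
Start: joints at [60.693, 34.337, -0.143, 91.639, 0.103, 54.024, -4.572], TCP at [0.305, -0.658, 0.245] pointing down, gripper open.
Joint ranges: [-147.43, 147.43], [-19.82, 112.94], [-74.19, 73.91], [6.32, 146.72], [-59.91, 239.91], [6.04, 106.73], [-150.56, 150.56]. Speed limits (degrees/s): [127.2, 127.2, 172.46, 172.46, 180, 180, 180].

## Interface

Orientations are given as a 3x3 rotation matrix whose columns are the frame's x, y, z axes.
In Python, from cell import monitor, eyes, job_done, r gives the robot as it stands.
- The arm moves only by the shell command python3 -m crank 'ROWS' [OPENING]. ROWS is text: rows parted by semicolons, each of 4 numbers parted by spaces: the shift along the tool's x, y, z in units of 40 mm (1.0 is 40 mm), then the turn about the tool's z in units of 6 degrees (1.0 is 6 degrees). A call has 1 to 20 rows; each row shifts and turns the commanded pose from where the row before left it, along the tool's axes as they then stand; what a row does not reach is not made up. A row lasts 1/12 s, in which the tool goes at most 41.7 mm and 7.16 degrees, less where a joint would pass 70% of its speed; a pose out of reach is approached as far as the arm can. A call is refused whole if a number of a shift passes 1 or a number of a turn 1, either way. A call with a gripper value outside its range is refused whole. OPENING is the opening, from 0 (shut) to 1 (fully open), set as the call begins (- or left out, the last holds). The fingers move at their own pace and stop on an object; the grip force is fixed at half the most. Time passes only in rows, so rows that do not move let the fingers close. It gives the time, the measured TCP pose, the force, the opening and the grip force at its end, in the units of the state.
- monitor.observe(): the state, without advancing time (a new reading comes with each control period).
- eyes.camera(name): name is "scene" or "side" or "wrist"; returns a dict with "frame" (480x640x3 uint8, red, green, blue), "depth" (480x640 float32, m along the optical axis (not along the pixel's ray), 0 where there is no reading), "fx", "fy", "cx", "cy" (pixels), "k1" (the pictures are not rectified: a ray, as slopes to the right and down, at radius r is drawn at 1 + k1 r^2 times it, then the intrinsics apply), "R" (3x3) and "t" (3): a world point X has camera coordinates R X + t. Camera axes: x right, y down, z forward; pixel columns grow to the right and rows downward; lengths in m; the calibration is good to about 2 mm. A picture is of the moment at which its call begins.
- job_done(): hands the job in; it is judged then, once.
The state is a dict: "clock": time; "joint_pos": joint angles; "joint_vel": joint speeds; "joint_torque": joint torques, N m; "position": TCP position; "ee_rot": TCP orientation; "ft_force": force on the tool from outside, world axes, zero at the start; "torque": the same for the moment, N m; "opening": finger opening in m; "grasp_force": force on a finger pad.
Only numpy, scipy, OpenCV 4.12 (cv2) and the standard library are available. Lean on these libraries where they do the work, as an engineer would, in place of code of your own. Each camera call takes 0.05 s, during which the arm holds its last target. There are 200 camera calls.

## Task

Put the two ornaments together by threading their parts over the posts of the two stands: on the round stand the brass sunburst first (flat side down, as it lies), then the white ceramic barrel, and the ceramic finial on top; on the square stand the wide wooden ring, then the small wooden ring on it. Every part must sit flat, fully home on the one below; lower the ceramic pieces gently rather than dropping them. Leave the brass locket and the amber jar where they are.

Things in the scene. Friction and masses are not known exactly. Their poses are not given: they have to be found in the camera images.
- sunburst: loose brass sunburst: flat disc 80 mm across and 4 mm thick with a fringe of thin rays (to 92 mm across), and on it a round hub, 44 mm diameter, standing from 4 to 20 mm above the underside: grip the hub. Lies hub up on the table. Bore 20 mm, right through. Origin: centre of the underside; z is its axis, pointing up.
- barrel: loose white glazed ceramic barrel bead, a plain thick tube: 50 mm diameter, 24 mm high, standing on the table. Bore 20 mm, right through. Origin: centre of the underside; z is its axis, pointing up.
- finial: loose white glazed ceramic finial: a round drum of 50 mm diameter from the underside up to 24 mm, narrowing above to a small knob 22 mm across; 52 mm high in all, standing upright. Under it a blind bore of 20 mm diameter, 14 mm deep, closed above. Origin: centre of the underside; z up its axis.
- wide_ring: loose plain pale wooden ring, 60 mm outside diameter, 16 mm high, lying flat. Bore 20 mm, right through. Origin: centre of the underside; z is its axis, pointing up.
- small_ring: loose plain pale wooden ring, 40 mm outside diameter, 16 mm high, lying flat. Bore 20 mm, right through. Origin: centre of the underside; z is its axis, pointing up.
- round_stand: fixed dark wooden stand with a round base, 84 mm diameter and 14 mm thick, and a pale round-tipped post of 9 mm diameter upright at its centre, rising 50 mm above the base (64 mm above the table). Origin: centre of its underside, under the post; z up.
- square_stand: fixed dark wooden stand with a square base, 70 x 70 mm and 14 mm thick, and a pale round-tipped post of 9 mm diameter upright at its centre, rising 28 mm above the base (42 mm above the table). Origin: centre of its underside, under the post; z up, x and y along its sides.
- locket: bystander: loose closed round brass locket, 48 mm diameter, 11 mm high, no hole, a small loop at its side, lying flat. Origin: centre of its underside. Stays where it is.
- jar: bystander: loose amber glass jar with a black lid, 52 mm diameter, 55 mm high, standing. Origin: centre of its underside. Stays where it is.
Not all that is in view belongs to the job. What is shaped like the barrel but pink is not meant. Leave any turquoise look-alike of the finial alone.

How it is judged (in metres and radians):
At the end, for the whole second after the job is handed in: Undersides above the stand's underside: round stand: sunburst 14, barrel 34, finial 58 mm; square stand: wide ring 14, small ring 30 mm; each within 4 mm, within 8 mm of the post's axis, upright within 0.12 rad, at rest (under 0.02 m/s) and let go. Locket and jar within 30 mm of their starts (horizontal distance between each of sunburst, barrel, finial and round_stand below 0.008 m and z of sunburst in the frame of round_stand between 0.01 and 0.018 m and angle between each of sunburst, barrel, finial, wide_ring, small_ring's own z axis and vertical below 0.12 rad and linear speed of each of sunburst, barrel, finial, wide_ring, small_ring below 0.02 m/s and z of barrel in the frame of round_stand between 0.03 and 0.038 m and z of finial in the frame of round_stand between 0.054 and 0.062 m and horizontal distance between each of wide_ring, small_ring and square_stand below 0.008 m and z of wide_ring in the frame of square_stand between 0.01 and 0.018 m and z of small_ring in the frame of square_stand between 0.026 and 0.034 m and distance of each of locket, jar from where it was at the start of the episode below 0.03 m); the robot touches nothing.
It fails at once if the brass locket is shifted by more than 30 mm (distance of locket from where it was at the start of the episode above 0.03 m).
It fails at once if the amber jar is shifted by more than 30 mm (distance of jar from where it was at the start of the episode above 0.03 m).
It fails at once if the ceramic barrel is dropped (falls free faster than 0.6 m/s, a drop of some 18 mm) (linear speed of barrel above 0.6 m/s and contact force between barrel and anything else below 0.01 N).
It fails at once if the ceramic finial is dropped (falls free faster than 0.6 m/s, a drop of some 18 mm) (linear speed of finial above 0.6 m/s and contact force between finial and anything else below 0.01 N).
It also fails if it takes over 112 s, if anything falls off the work surface, if the arm or the gripper's body presses on something with over 40 N, if the wrist force passes 120 N, or if a joint passes its speed limit or range.

## Working session

There is one attempt and no reset: what is moved stays moved. The work goes in short steps, Python scripts to look and compute and a shell command to move; the robot and the scene stay as the last step left them, time stands still between calls to the robot, and variables do not carry over. Pictures are saved under pics/ and viewed, at most 14 in all, crops included, and the job is handed in when it is done.

```bash
ls; mkdir -p pics
python3 - <<'E'
from cell import monitor, eyes, r
import cv2,numpy as np
s=monitor.observe()
for k in s: print(k,np.round(s[k],3).tolist())
print(r.nose_length)
for n in ("scene","side","wrist"):
    c=eyes.camera(n); cv2.imwrite(f"pics/{n}0.png",c["frame"][:,:,::-1]); np.savez(f"{n}0.npz",**c)
    print(n,[c[k] for k in("fx","fy","cx","cy","k1")],np.round(c["R"],3).tolist(),np.round(c["t"],3))
E
```

```text
pics
clock 0.0
joint_pos [60.693, 34.386, -0.145, 91.682, 0.102, 54.024, -4.572]
joint_vel [0.046, 0.025, 0.001, -0.088, -0.036, -0.028, -0.086]
joint_torque [-0.0, -77.644, 1.565, -25.801, 0.012, 0.009, -0.0]
position [0.305, -0.657, 0.244]
ee_rot [[0.907, 0.421, -0.001], [0.421, -0.907, 0.001], [-0.0, -0.002, -1.0]]
ft_force [-0.449, 0.06, -0.909]
torque [0.024, -0.007, -0.031]
grasp_force 0.0
opening 0.085
0.014
scene [526.2879152539302, 526.2879152539302, 316.84796207782784, 239.13617577988504, -0.05875029954563581] [[-0.462, 0.887, -0.005], [0.76, 0.393, -0.517], [-0.457, -0.243, -0.856]] [ 0.253 -0.395  1.239]
side [437.0713517010899, 437.0713517010899, 320.276964595523, 237.47365728308628, 0.032564591255820556] [[-0.829, -0.559, 0.008], [-0.415, 0.606, -0.679], [0.375, -0.566, -0.735]] [0.445 0.24  0.647]
wrist [337.4544251854883, 337.4544251854883, 319.33700727810617, 240.76840985728518, -0.021352958927986773] [[0.421, -0.907, -0.001], [-0.871, -0.404, 0.281], [-0.255, -0.117, -0.96]] [-0.724 -0.036  0.379]
```

View pics/scene0.png

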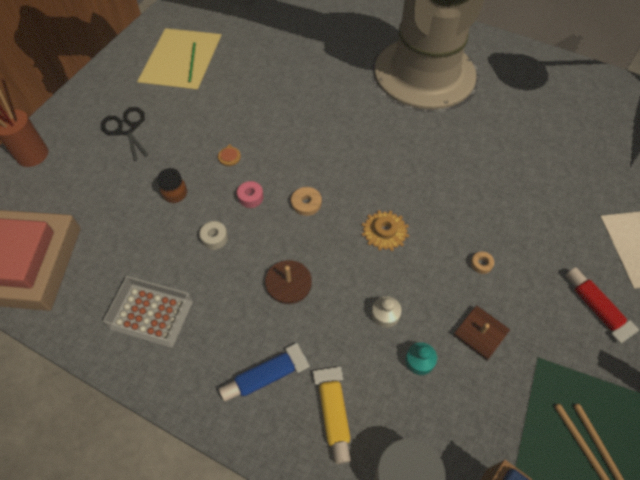

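View pics/side0.png

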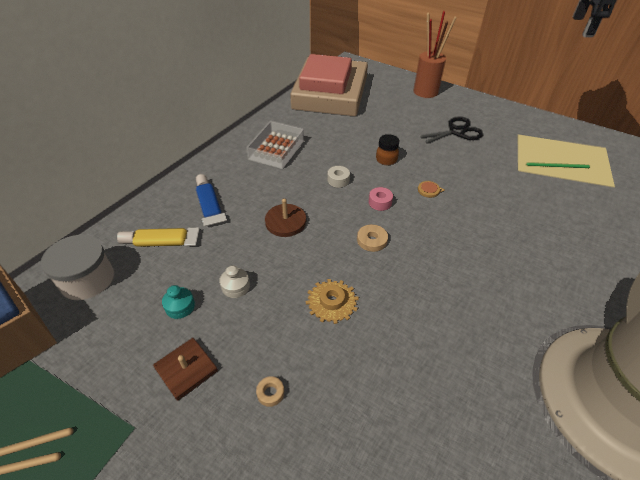

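Scene picture candidates:
- **Barrel:** white (213,235), not the pink one (250,193).
- **Finial:** white (386,311), not the turquoise one (422,358).
- **Rings:** wide (306,200), small (483,262).
- **Sunburst:** (386,230). The locket at (229,156) is the brass look-alike.
- **Stands:** round (288,282), square (482,332).
- **Jar:** (172,185).

Next I measure these in both views and make the check crop.

```bash
cat > h.py <<'E'
import numpy as np,cv2
def rays(c,uv):
    K=np.array([[c["fx"],0,c["cx"]],[0,c["fy"],c["cy"]],[0,0,1]],float)
    p=cv2.undistortPoints(np.asarray(uv,np.float64).reshape(-1,1,2),K,np.array([float(c["k1"]),0,0,0])).reshape(-1,2)
    return np.c_[p,np.ones(len(p))]
def cloud(c):
    v,u=np.mgrid[:480,:640]; uv=np.c_[u.ravel(),v.ravel()]
    d=rays(c,uv)*c["depth"].ravel()[:,None]
    return ((d-c["t"])@c["R"]).reshape(480,640,3)
def plane(c,uv,z):
    d=rays(c,uv)@c["R"]; o=-c["R"].T@c["t"]
    return o+d*((z-o[2])/d[:,2])[:,None]
def pix(c,X):
    q=c["R"]@X+c["t"]; s=q[:2]/q[2]; s=s*(1+c["k1"]*(s@s)); return s*[c["fx"],c["fy"]]+[c["cx"],c["cy"]]
E
python3 - <<'E'
from h import *
S={n:dict(np.load(n+"0.npz")) for n in("scene","side")}
P={n:cloud(S[n]) for n in S}
px=dict(sunburst=(386,230,.02),barrel=(213,235,.024),finial=(386,311,.024),wide_ring=(306,200,.016),small_ring=(483,262,.016),round_stand=(288,282,.014),square_stand=(482,332,.014),locket=(229,156,.011),jar=(172,185,.055),pink=(250,193,.024),turq=(422,358,.024))
print("table z",[np.median(P[n][...,2][abs(P[n][...,2])<.02]).round(4) for n in S])
for k,(u,v,h) in px.items():
    a=plane(S["scene"],[(u,v)],h)[0]
    for n in S:
        X=P[n]; m=(np.hypot(X[...,0]-a[0],X[...,1]-a[1])<.06)&(abs(X[...,2]-h)<.003)
        m=cv2.morphologyEx(m.astype(np.uint8),cv2.MORPH_OPEN,np.ones((2,2)))
        l,L,st,ce=cv2.connectedComponentsWithStats(m)
        if l<2: print(k,n,"none");continue
        i=1+np.argmax(st[1:,4]); w=np.argwhere(L==i)[:,::-1]
        q=plane(S[n],w,h)[:,:2].astype(np.float32)
        (cx,cy),R=cv2.minEnclosingCircle(q); rect=cv2.minAreaRect(q)
        x=""
        if "stand" in k:
            mm=(np.hypot(X[...,0]-cx,X[...,1]-cy)<.03)&(X[...,2]>.024)&(X[...,2]<.08)
            b=X[mm]; x=("post",b.mean(0).round(4),b[:,2].max().round(3),len(b),"rect",np.round(rect[2],1))
        print(k,n,len(w),round(cx,4),round(cy,4),"R",round(R,4),"rectc",np.round(rect[0],4),np.round(rect[1],3),x)
im=cv2.imread("pics/scene0.png")[130:380,140:520]; cv2.imwrite("pics/crop1.png",cv2.resize(im,None,fx=2,fy=2))
E
```

```text
table z [np.float64(0.0006), np.float64(-0.0)]
sunburst scene 268 0.4522 0.0986 R 0.0226 rectc [0.4528 0.0986] [0.043 0.04 ] 
sunburst side 338 0.4464 0.0967 R 0.0223 rectc [0.4457 0.0962] [0.041 0.041] 
barrel scene 380 0.6163 -0.1812 R 0.0254 rectc [ 0.6162 -0.1812] [0.049 0.049] 
barrel side 202 0.6097 -0.183 R 0.0247 rectc [ 0.6096 -0.1834] [0.047 0.045] 
finial scene 47 0.6253 0.1578 R 0.0144 rectc [0.627 0.157] [0.029 0.007] 
finial side 224 0.6028 0.1664 R 0.0256 rectc [0.6016 0.1677] [0.049 0.046] 
wide_ring scene 497 0.465 -0.066 R 0.0305 rectc [ 0.4648 -0.0662] [0.06  0.057] 
wide_ring side 478 0.4579 -0.0674 R 0.0303 rectc [ 0.4576 -0.0663] [0.057 0.058] 
small_ring scene 221 0.4378 0.2861 R 0.02 rectc [0.4369 0.2868] [0.038 0.037] 
small_ring side 443 0.4322 0.2839 R 0.0207 rectc [0.4328 0.2835] [0.04  0.039] 
round_stand scene 1346 0.6349 -0.0112 R 0.0421 rectc [ 0.6358 -0.0114] [0.082 0.081] ('post', array([ 0.6353, -0.0131,  0.0484]), np.float64(0.066), 68, 'rect', np.float64(27.4))
round_stand side 857 0.6279 -0.0123 R 0.0419 rectc [ 0.6281 -0.0122] [0.081 0.08 ] ('po
[... 348 characters left out ...]
st', array([0.5631, 0.327 , 0.035 ]), np.float64(0.042), 59, 'rect', np.float64(76.5))
locket scene 242 0.4351 -0.2624 R 0.0242 rectc [ 0.4349 -0.2645] [0.043 0.044] 
locket side 190 0.4283 -0.2645 R 0.0225 rectc [ 0.4298 -0.2646] [0.042 0.043] 
jar scene 344 0.5633 -0.3127 R 0.0244 rectc [ 0.5642 -0.3132] [0.047 0.043] 
jar side 188 0.5581 -0.3115 R 0.024 rectc [ 0.5576 -0.3127] [0.045 0.044] 
pink scene 327 0.5038 -0.1704 R 0.0253 rectc [ 0.5037 -0.1706] [0.046 0.047] 
pink side 248 0.4971 -0.1714 R 0.0252 rectc [ 0.4977 -0.1725] [0.046 0.048] 
turq scene 149 0.6601 0.2536 R 0.0254 rectc [0.6677 0.2569] [0.032 0.049] 
turq side 239 0.6547 0.2516 R 0.0251 rectc [0.6529 0.2522] [0.048 0.046]
```

View pics/crop1.png

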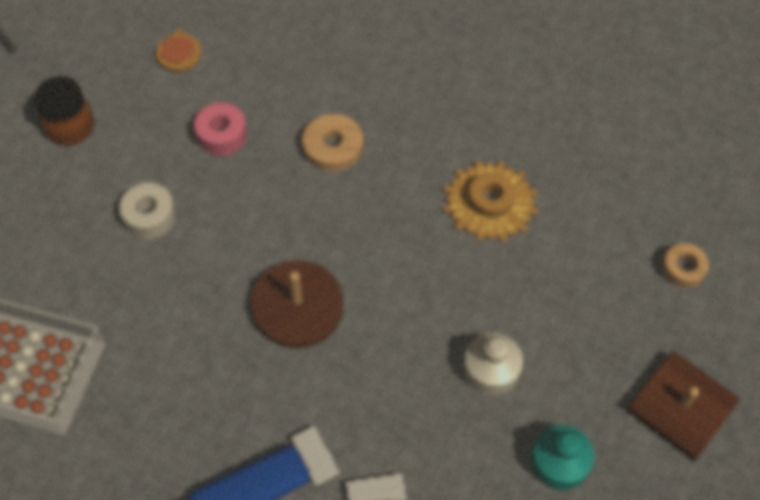

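The crop shows the white barrel at (147,207), white finial (494,362), sunburst hub (490,193), wide ring (333,140) and small ring (686,264). All match their descriptions. The two views disagree by about 6 mm in x, so I'll start from their mean and refine with the wrist camera.

```bash
cat > go.py <<'E'
import sys,numpy as np
from cell import monitor
s=monitor.observe(); R=np.array(s["ee_rot"]); p=np.array(s["position"])
for a in sys.argv[1:]:
    t=np.array([float(v) for v in a.split(",")]); d=R.T@(t-p)/.04; p=t
    n=max(1,int(np.ceil(np.abs(d).max()/.95)),int(np.ceil(np.linalg.norm(d))))
    print(a,"total",d.round(2),"rows",n,"each",(d/n).round(3))
E
python3 go.py .449,.098,.16
```

```text
.449,.098,.16 total [ 11.21 -15.61   2.13] rows 20 each [ 0.561 -0.78   0.107]
```

```bash
python3 -m crank '.56 -.78 .1 0;.56 -.78 .1 0;.56 -.78 .1 0;.56 -.78 .1 0;.56 -.78 .1 0;.56 -.78 .1 0;.56 -.78 .1 0;.56 -.78 .1 0;.56 -.78 .1 0;.56 -.78 .1 0;.56 -.78 .1 0;.56 -.78 .1 0;.56 -.78 .1 0;.56 -.78 .1 0;.56 -.78 .1 0;.56 -.78 .1 0;.56 -.78 .1 0;.56 -.78 .1 0;.56 -.78 .1 0;.56 -.78 .1 0' 1
python3 -m crank '0 0 0 0;0 0 0 0;0 0 0 0'; python3 go.py .449,.098,.16
python3 - <<'E'
from h import *
from cell import eyes
c=eyes.camera("wrist"); cv2.imwrite("pics/w1.png",c["frame"][:,:,::-1]); np.savez("w1.npz",**c)
print("cam",-c["R"].T@c["t"], pix(c,np.array([.449,.0977,.02])))
E
```

```text
clock: 1.82
position: [0.4488, 0.0991, 0.1651]
ee_rot: [[0.907, 0.421, 0.0], [0.421, -0.907, -0.0], [0.0, 0.0, -1.0]]
ft_force: [1.3, -0.6, -0.9]
opening: 0.0854
grasp_force: 0.0
clock: 2.07
position: [0.4484, 0.0969, 0.1651]
ee_rot: [[0.907, 0.422, -0.001], [0.422, -0.907, -0.001], [-0.001, 0.0, -1.0]]
ft_force: [0.7, -0.9, 0.2]
opening: 0.0855
grasp_force: 0.0
.449,.098,.16 total [ 0.03 -0.02  0.13] rows 1 each [ 0.025 -0.019  0.127]
cam [0.51323475 0.12778376 0.2933618 ] [319.42465055 230.1788371 ]
```

View pics/w1.png

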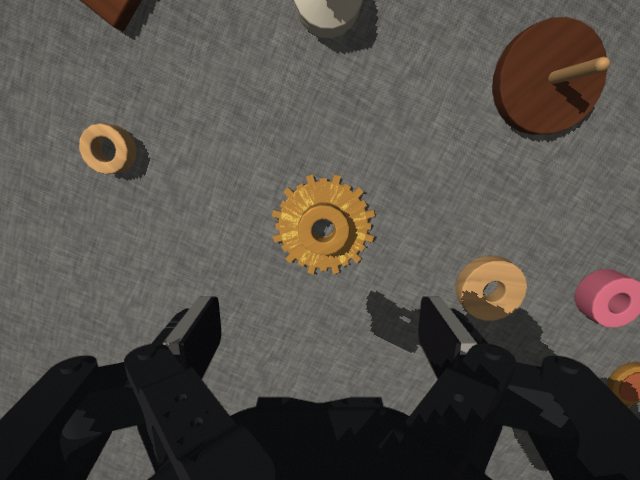

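The wrist view shows the hub at (323,229), against a predicted (319,230). The wide ring is at (491,289), the small ring at (107,149) and the round stand at (550,75). I'll take the wrist depth measurement for these.

```bash
cat > meas.py <<'E'
from h import *
N=dict(sunburst=(.449,.0977,.02,.035),barrel=(.613,-.182,.024,.04),finial=(.6055,.1665,.024,.04),wide_ring=(.4615,-.0667,.016,.045),small_ring=(.435,.285,.016,.035),round_stand=(.6314,-.0118,.014,.06),square_stand=(.5636,.3276,.014,.06))
def meas(c,names):
    X=cloud(c)
    for k in names:
        x,y,h,r=N[k]
        m=((np.hypot(X[...,0]-x,X[...,1]-y)<r)&(abs(X[...,2]-h)<.004)).astype(np.uint8)
        m=cv2.morphologyEx(m,cv2.MORPH_OPEN,np.ones((3,3)))
        l,L,st,ce=cv2.connectedComponentsWithStats(m)
        if l<2: print(k,"none");continue
        w=np.argwhere(L==1+np.argmax(st[1:,4]))[:,::-1]
        q=plane(c,w,h)[:,:2].astype(np.float32)
        (cx,cy),R=cv2.minEnclosingCircle(q); rc=cv2.minAreaRect(q)
        print(k,len(w),np.round([cx,cy],4),"R",round(R,4),"rect",np.round(rc[0],4),np.round(rc[1],3),"px",w.min(0),w.max(0))
E
python3 - <<'E'
from meas import *
c=dict(np.load("w1.npz")); meas(c,N)
X=cloud(c); print("table",np.median(X[240:280,200:260,2]),np.median(X[100:140,300:400,2]))
E
```

```text
sunburst 1621 [0.4509 0.0951] R 0.022 rect [0.4508 0.0952] [0.043 0.042] px [298 204] [348 254]
barrel none
finial 983 [0.6012 0.1623] R 0.0234 rect [0.5939 0.1588] [0.018 0.047] px [294   0] [361  29]
wide_ring 2866 [ 0.4632 -0.0679] R 0.0308 rect [ 0.4633 -0.0677] [0.061 0.059] px [460 259] [526 320]
small_ring 1512 [0.437  0.2821] R 0.0206 rect [0.4363 0.2821] [0.038 0.04 ] px [ 79 124] [129 173]
round_stand 9141 [ 0.6321 -0.0137] R 0.0426 rect [ 0.6318 -0.0133] [0.083 0.084] px [497  17] [606 134]
square_stand 764 [0.5387 0.3098] R 0.0189 rect [0.5309 0.3064] [0.018 0.038] px [81  0] [132  27]
table -0.00028403982661005074 -0.00017921752315585448
```

```bash
python3 go.py .450,.096,.045 .450,.096,.023
```

```text
.450,.096,.045 total [0.04 0.02 3.01] rows 4 each [0.009 0.004 0.751]
.450,.096,.023 total [ 0.   -0.    0.55] rows 1 each [ 0.   -0.    0.55]
```

```bash
python3 -m crank '.03 .02 .75 0;0 0 .75 0;0 0 .75 0;0 0 .7 0;0 0 .2 0;0 0 .2 0;0 0 .15 0;0 0 0 0;0 0 0 0;0 0 0 0'; python3 -m crank '0 0 0 0;0 0 0 0;0 0 0 0;0 0 0 0;0 0 0 0;0 0 0 0;0 0 0 0;0 0 0 0' 0
python3 - <<'E'
from h import *
from cell import eyes
c=eyes.camera("wrist"); cv2.imwrite("pics/w2.png",c["frame"][:,:,::-1])
E
```

```text
clock: 2.95
position: [0.4515, 0.0967, 0.0281]
ee_rot: [[0.907, 0.421, -0.001], [0.421, -0.907, -0.0], [-0.001, -0.0, -1.0]]
ft_force: [0.1, 0.7, -0.7]
opening: 0.0856
grasp_force: 0.0
clock: 3.62
position: [0.4513, 0.097, 0.0281]
ee_rot: [[0.907, 0.422, -0.001], [0.422, -0.907, -0.0], [-0.001, -0.0, -1.0]]
ft_force: [-0.8, -1.1, 18.4]
opening: 0.0398
grasp_force: 58.1
```

View pics/w2.png

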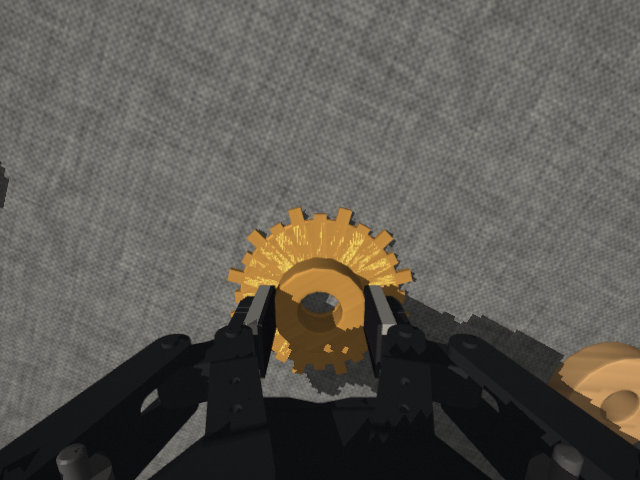

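It shows the hub gripped between the pads, with the bore near (320,312). I'll lift it and then measure how it is held.

```bash
python3 -m crank '0 0 -.2 0;0 0 -.6 0;0 0 -.8 0;0 0 -.8 0;0 0 -.6 0;0 0 0 0;0 0 0 0'
cat > held.py <<'E'
# find top-face circle of held part (height hp above its underside) + stand post, in world
import sys
from h import *
from cell import eyes,monitor
def held(c,p,lo,hi,rad=.05):
    X=cloud(c); m=(np.hypot(X[...,0]-p[0],X[...,1]-p[1])<rad)&(X[...,2]>lo)&(X[...,2]<hi)
    return m,X
E
python3 - <<'E'
from held import *
s=monitor.observe(); p=np.array(s["position"]); print(p,s["opening"],s["ft_force"])
for n in("wrist","scene","side"):
    c=eyes.camera(n); np.savez(n+"1.npz",**c); X=cloud(c); hsv=cv2.cvtColor(c["frame"],cv2.COLOR_RGB2HSV)
    m=(np.hypot(X[...,0]-p[0],X[...,1]-p[1])<.06)&(hsv[...,1]>110)&(X[...,2]>.05)
    z=X[...,2][m]; print(n,m.sum(),np.percentile(z,[2,10,30,50,70,90,98]).round(4))
    zs=np.histogram(z,bins=np.arange(.06,.14,.002)); print(zs[0].tolist())
E
```

```text
clock: 4.25
position: [0.4519, 0.0972, 0.1484]
ee_rot: [[0.907, 0.421, 0.001], [0.421, -0.907, 0.0], [0.001, -0.0, -1.0]]
ft_force: [0.1, -0.7, -1.3]
opening: 0.0399
grasp_force: 60.7
[0.45188515 0.09715804 0.1483853 ] 0.03985873788994305 [ 0.07643457 -0.67296396 -1.29919919]
wrist 16628 [0.1225 0.1231 0.1237 0.1243 0.1382 0.1399 0.1406]
[0, 0, 0, 0, 0, 0, 0, 0, 0, 0, 0, 0, 0, 0, 0, 0, 0, 0, 0, 0, 0, 0, 0, 0, 0, 0, 0, 0, 0, 1, 111, 6571, 3610, 187, 188, 204, 219, 210, 295, 3564]
scene 1258 [0.1205 0.1217 0.123  0.1243 0.1356 0.1398 0.1522]
[0, 0, 0, 0, 0, 0, 0, 0, 0, 0, 0, 0, 0, 0, 0, 0, 0, 0, 0, 0, 0, 0, 0, 0, 0, 0, 0, 0, 0, 6, 167, 394, 191, 28, 23, 24, 25, 30, 67, 191]
side 1356 [0.1198 0.1208 0.1216 0.1222 0.1229 0.1369 0.1392]
[0, 0, 0, 0, 0, 0, 0, 0, 0, 0, 0, 0, 0, 0, 0, 0, 0, 0, 0, 0, 0, 0, 0, 0, 0, 0, 0, 0, 2, 42, 536, 516, 28, 21, 16, 9, 18, 13, 65, 70]
```

```bash
cat > hm.py <<'E'
from held import *
def hm(n,p,ztop,c=None,rad=.06,tol=.003,smin=110,R=None):
    c=c or eyes.camera(n); X=cloud(c); hsv=cv2.cvtColor(c["frame"],cv2.COLOR_RGB2HSV)
    m=((np.hypot(X[...,0]-p[0],X[...,1]-p[1])<rad)&(hsv[...,1]>smin)&(abs(X[...,2]-ztop)<tol)).astype(np.uint8)
    m=cv2.morphologyEx(m,cv2.MORPH_OPEN,np.ones((2,2)))
    q=plane(c,np.argwhere(m)[:,::-1],ztop)[:,:2].astype(np.float32)
    (x,y),r=cv2.minEnclosingCircle(q); print(n,len(q),np.round([x,y],4),"R",round(r,4),"minus tcp",np.round([x-p[0],y-p[1]],4))
E
python3 - <<'E'
from hm import *
p=monitor.observe()["position"]
for n in("wrist","scene","side"):
    c=dict(np.load(n+"1.npz"))
    hm(n,p,.1237 if n!="side" else .122,c); 
hm("wrist",p,.1398,dict(np.load("wrist1.npz")),rad=.03)
E
python3 go.py .632,-.013,.1484
```

```text
wrist 10293 [0.4496 0.0964] R 0.0463 minus tcp [-0.0011 -0.0005]
scene 695 [0.4511 0.1005] R 0.0452 minus tcp [0.0004 0.0036]
side 1091 [0.445  0.0982] R 0.0462 minus tcp [-0.0057  0.0013]
wrist 5141 [0.4506 0.0966] R 0.0221 minus tcp [-0.0001 -0.0003]
.632,-.013,.1484 total [ 2.95  4.4  -0.07] rows 6 each [ 0.492  0.734 -0.012]
```

```bash
python3 -m crank '.49 .74 0 0;.49 .74 0 0;.49 .74 0 0;.49 .74 0 0;.49 .74 0 0;.49 .74 0 0;0 0 0 0;0 0 0 0;0 0 0 0'; python3 go.py .633,-.014,.105 .633,-.014,.0435
python3 - <<'E'
from hm import *
c=eyes.camera("wrist"); cv2.imwrite("pics/w3.png",c["frame"][:,:,::-1])
from meas import meas; meas(c,["round_stand"])
E
```

```text
clock: 5.15
position: [0.6315, -0.0141, 0.1447]
ee_rot: [[0.907, 0.421, -0.006], [0.421, -0.907, -0.0], [-0.006, -0.002, -1.0]]
ft_force: [-0.3, 0.9, -1.8]
opening: 0.0395
grasp_force: 60.8
.633,-.014,.105 total [0.04 0.02 0.99] rows 2 each [0.02  0.008 0.497]
.633,-.014,.0435 total [0.01 0.   1.54] rows 2 each [0.004 0.002 0.769]
round_stand 2831 [ 0.6367 -0.0136] R 0.0412 rect [ 0.6546 -0.0075] [0.04  0.082] px [271 180] [374 235]
```

View pics/w3.png

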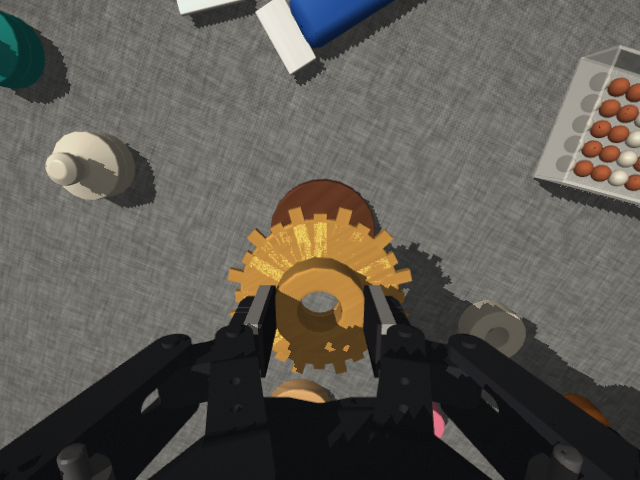

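It shows the sunburst level in the gripper, with the stand's far edge visible at rows 180–235. I'll fit that arc for the stand's centre.

Run:
```python
from hm import *
from scipy.optimize import least_squares
c=eyes.camera("wrist"); X=cloud(c); p=np.array(monitor.observe()["position"])
m=((np.hypot(X[...,0]-.633,X[...,1]+.014)<.06)&(abs(X[...,2]-.014)<.004)).astype(np.uint8)
w=np.argwhere(m)[:,::-1]; e=[w[w[:,0]==u][np.argmin(w[w[:,0]==u][:,1])] for u in np.unique(w[:,0])]
e=np.array(e,float)[3:-3]-[0,.5]; q=plane(c,e,.014)[:,:2]
f=least_squares(lambda a:np.hypot(q[:,0]-a[0],q[:,1]-a[1])-.042,[.633,-.014],loss="soft_l1",f_scale=.0005)
print("stand",f.x,"rms",np.sqrt(np.mean(f.fun**2)),"tcp",p, len(q))
hm("wrist",p,p[2]-.0086,c,rad=.03)
```

```text
stand [ 0.63376439 -0.01467915] rms 0.0002585758483745235 tcp [ 0.63143879 -0.01334931  0.14568997] 99
wrist 5064 [ 0.6301 -0.014 ] R 0.022 minus tcp [-0.0013 -0.0007]
```

```bash
python3 -m crank '.07 .05 0 0;0 0 .5 0;0 0 .5 0;0 0 .3 0;0 0 .3 0;0 0 .3 0;0 0 .2 0;0 0 .2 0;0 0 .1 0;0 0 0 0;0 0 0 0'; python3 go.py .634,-.0145,.0435
```

```text
clock: 6.17
position: [0.6362, -0.0151, 0.0508]
ee_rot: [[0.907, 0.421, -0.002], [0.421, -0.907, -0.001], [-0.002, -0.0, -1.0]]
ft_force: [0.3, -0.2, -1.1]
opening: 0.0399
grasp_force: 60.8
.634,-.0145,.0435 total [-0.04 -0.04  0.18] rows 1 each [-0.042 -0.037  0.182]
```

```bash
python3 -m crank '-.03 -.03 .08 0;0 0 .08 0;0 0 .06 0;0 0 0 0;0 0 0 0;0 0 0 0'; python3 go.py .634,-.0145,.0435
```

```text
clock: 6.67
position: [0.6344, -0.0145, 0.0424]
ee_rot: [[0.907, 0.421, -0.002], [0.421, -0.907, -0.001], [-0.002, -0.0, -1.0]]
ft_force: [-1.5, 0.9, 6.9]
opening: 0.0398
grasp_force: 61.8
.634,-.0145,.0435 total [-0.01 -0.   -0.03] rows 1 each [-0.01  -0.004 -0.028]
```

Contact at the expected height with 7 N. I'll release, back off and look.

```bash
python3 -m crank '0 0 0 0;0 0 0 0;0 0 0 0;0 0 0 0;0 0 0 0;0 0 0 0;0 0 -.4 0;0 0 -.8 0;0 0 -.9 0;0 0 -.9 0;0 0 0 0;0 0 0 0' 1
python3 - <<'E'
from meas import *
from cell import eyes
from scipy.optimize import least_squares
c=eyes.camera("wrist"); cv2.imwrite("pics/w4.png",c["frame"][:,:,::-1]); X=cloud(c)
N["sunburst"]=(.634,-.0145,.034,.035); meas(c,["sunburst","barrel","finial"])
hsv=cv2.cvtColor(c["frame"],cv2.COLOR_RGB2HSV); m=(np.hypot(X[...,0]-.634,X[...,1]+.0145)<.05)&(abs(X[...,2]-.018)<.006)&(hsv[...,1]>110)
print(np.percentile(X[...,2][m],[5,50,95]))
E
python3 go.py .6145,-.184,.15 .604,.165,.15
```

```text
clock: 7.67
position: [0.6359, -0.0145, 0.1642]
ee_rot: [[0.907, 0.421, 0.002], [0.421, -0.907, -0.0], [0.002, 0.001, -1.0]]
ft_force: [-0.3, 0.6, -0.4]
opening: 0.0859
grasp_force: 0.0
sunburst 1725 [ 0.6332 -0.0145] R 0.0219 rect [ 0.6334 -0.0145] [0.042 0.042] px [292 213] [345 264]
barrel 1015 [ 0.6173 -0.185 ] R 0.0254 rect [ 0.6255 -0.1885] [0.05  0.028] px [464 304] [508 344]
finial 1433 [0.6096 0.1639] R 0.0258 rect [0.6103 0.1626] [0.049 0.046] px [ 69 138] [132 201]
[0.01407748 0.01767187 0.01888566]
.6145,-.184,.15 total [-2.24  3.63  0.32] rows 5 each [-0.449  0.725  0.063]
.604,.165,.15 total [ 3.44 -8.02 -0.01] rows 9 each [ 0.382 -0.892 -0.001]
```

View pics/w4.png

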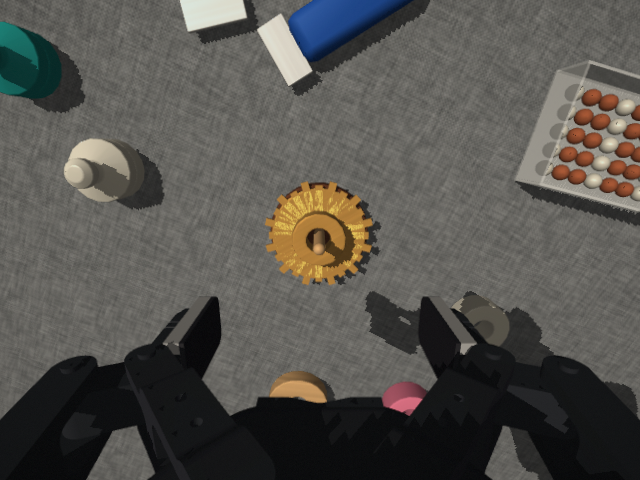

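The sunburst is threaded with the post showing through it at (318,242), and it sits flat. On to the barrel.

```bash
python3 -m crank '-.44 .74 .1 0;-.44 .74 .1 0;-.44 .74 .1 0;-.44 .74 .1 0;-.44 .74 .1 0;0 0 .3 0;0 0 0 0;0 0 0 0;0 0 0 0'
python3 - <<'E'
from meas import *
from cell import eyes
c=eyes.camera("wrist"); N["barrel"]=(.6155,-.1847,.024,.04);meas(c,["barrel"])
E
python3 go.py .6155,-.185,.05 .6155,-.185,.022
```

```text
clock: 8.47
position: [0.6172, -0.184, 0.1294]
ee_rot: [[0.906, 0.423, -0.003], [0.423, -0.906, 0.001], [-0.003, -0.002, -1.0]]
ft_force: [0.7, 1.0, 0.1]
opening: 0.0857
grasp_force: 0.0
barrel 2905 [ 0.6164 -0.1862] R 0.0249 rect [ 0.6165 -0.1863] [0.049 0.048] px [290 214] [356 278]
.6155,-.185,.05 total [-0.05  0.01  2.  ] rows 3 each [-0.017  0.002  0.665]
.6155,-.185,.022 total [0.  0.  0.7] rows 1 each [0.002 0.001 0.7  ]
```

```bash
python3 -m crank '-.02 .04 .7 0;0 0 .7 0;0 0 .6 0;0 0 .3 0;0 0 .2 0;0 0 0 0;0 0 0 0;0 0 0 0' 1; python3 -m crank '0 0 0 0;0 0 0 0;0 0 0 0;0 0 0 0;0 0 0 0;0 0 0 0;0 0 0 0' 0;  python3 -m crank '0 0 -.1 0;0 0 -.3 0;0 0 -.6 0;0 0 -.8 0;0 0 -.8 0;0 0 -.3 0;0 0 0 0;0 0 0 0'
cat > hz.py <<'E'
# held white/wood part: tool-relative top-face circle
from hm import *
def top(h,rad,R0,smin=0):
    c=eyes.camera("wrist"); X=cloud(c); s=monitor.observe(); p=np.array(s["position"])
    m=((np.hypot(X[...,0]-p[0],X[...,1]-p[1])<rad)&(X[...,2]>p[2]-.035)&(X[...,2]<p[2]+.005)&(c["frame"].max(2)>70)).astype(np.uint8)
    z=X[...,2][m>0]; hh,b=np.histogram(z,bins=np.arange(p[2]-.035,p[2]+.006,.001)); zt=b[np.argmax(hh)]+.0005
    print("p",p.round(4),"zmode-tcp",round(zt-p[2],4)); hm("wrist",p,zt,c,rad=rad,smin=smin)
    return c
E
python3 - <<'E'
from hz import *
c=top(.024,.03,.025); cv2.imwrite("pics/w5.png",c["frame"][:,:,::-1])
E
python3 go.py .634,-.0145,.15
```

```text
clock: 9.18
position: [0.6177, -0.1876, 0.0314]
ee_rot: [[0.907, 0.422, -0.0], [0.422, -0.907, -0.001], [-0.001, 0.001, -1.0]]
ft_force: [0.5, 0.2, 1.0]
opening: 0.0857
grasp_force: 0.0
clock: 9.77
position: [0.6172, -0.1878, 0.0317]
ee_rot: [[0.907, 0.421, -0.001], [0.421, -0.907, -0.001], [-0.001, 0.001, -1.0]]
ft_force: [-3.1, -0.2, 13.3]
opening: 0.0461
grasp_force: 59.2
clock: 10.43
position: [0.6171, -0.1878, 0.1467]
ee_rot: [[0.907, 0.421, -0.001], [0.421, -0.907, -0.001], [-0.001, 0.0, -1.0]]
ft_force: [0.3, 0.9, -1.5]
opening: 0.0461
grasp_force: 61.6
p [ 0.6165 -0.1876  0.1455] zmode-tcp -0.0075
wrist 7276 [ 0.6193 -0.1874] R 0.0282 minus tcp [0.0028 0.0002]
.634,-.0145,.15 total [ 2.22 -3.74 -0.12] rows 5 each [ 0.444 -0.748 -0.023]
```

View pics/w5.png

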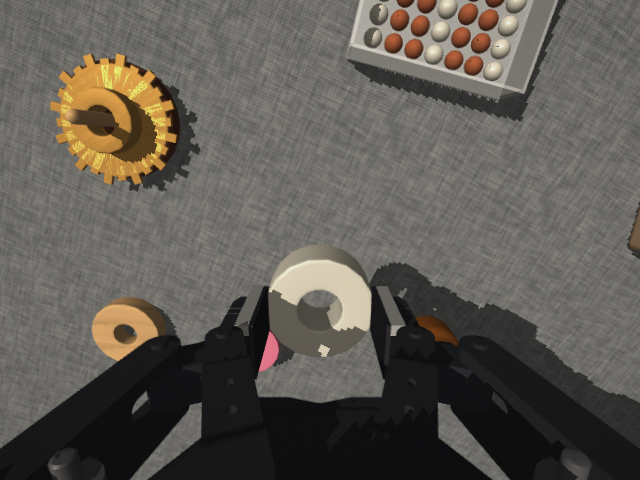

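It shows the barrel held with its bore at about (320,310), top face spanning columns 269–371 and rows 259–357.

Run:
```python
from hz import *
c=eyes.camera("wrist");p=np.array(monitor.observe()["position"]); print(p,plane(c,[(320,308)],p[2]-.0075)[0]-p)
```

```text
[ 0.61624317 -0.1874782   0.14479864] [ 0.00045115  0.00036514 -0.0075    ]
```

```bash
python3 -m crank '.44 -.75 0 0;.44 -.75 0 0;.44 -.75 0 0;.44 -.75 0 0;.44 -.75 0 0;0 0 0 0;0 0 0 0;0 0 0 0'; python3 go.py .6332,-.0150,.105 .6332,-.0150,.0655
python3 - <<'E'
from hz import *
c=eyes.camera("wrist");p=np.array(monitor.observe()["position"]); X=cloud(c);print(p,plane(c,[(320,308)],p[2]-.0075)[0]-p)
from scipy.optimize import least_squares
m=((np.hypot(X[...,0]-.6335,X[...,1]+.0145)<.06)&(abs(X[...,2]-.018)<.006)).astype(np.uint8)
w=np.argwhere(m)[:,::-1]; hull=cv2.convexHull(w.astype(np.int32)).reshape(-1,2)
e=hull[hull[:,1]<np.median(w[:,1])]; q=plane(c,e,.018)[:,:2]
f=least_squares(lambda a:np.hypot(q[:,0]-a[0],q[:,1]-a[1])-.046,[.633,-.014],loss="soft_l1",f_scale=.0005); print("sunburst",f.x,f.cost,len(e),np.abs(f.fun).max())
E
```

```text
clock: 11.2
position: [0.6329, -0.0148, 0.1444]
ee_rot: [[0.907, 0.422, -0.005], [0.422, -0.907, -0.001], [-0.005, -0.001, -1.0]]
ft_force: [-0.5, 0.2, -1.5]
opening: 0.0457
grasp_force: 61.6
.6332,-.0150,.105 total [0.01 0.01 0.99] rows 2 each [0.005 0.004 0.493]
.6332,-.0150,.0655 total [0.   0.   0.99] rows 2 each [0.002 0.    0.494]
[ 0.63306991 -0.01582937  0.14467175] [ 0.00052246  0.00168276 -0.0075    ]
sunburst [ 0.63260631 -0.01478625] 7.831965579932548e-08 9 0.00020789811681020537
```

```bash
python3 -m crank '0 0 .4 0;0 0 .5 0;0 0 .2 0;0 0 .2 0;0 0 .2 0;0 0 .15 0;0 0 .1 0;0 0 0 0;0 0 0 0;0 0 0 0'; python3 go.py .6332,-.0150,.0655
```

```text
clock: 12.08
position: [0.6339, -0.0145, 0.0764]
ee_rot: [[0.907, 0.421, -0.002], [0.421, -0.907, -0.001], [-0.002, -0.0, -1.0]]
ft_force: [-0.2, 0.8, -0.2]
opening: 0.0457
grasp_force: 61.6
.6332,-.0150,.0655 total [-0.02  0.01  0.27] rows 1 each [-0.021  0.005  0.272]
```

```bash
python3 -m crank '0 0 .08 0;0 0 .08 0;0 0 .06 0;0 0 .04 0;0 0 0 0;0 0 0 0;0 0 0 0'
```

```text
clock: 12.67
position: [0.6335, -0.0145, 0.0659]
ee_rot: [[0.907, 0.421, -0.002], [0.421, -0.907, -0.001], [-0.002, -0.0, -1.0]]
ft_force: [-1.7, 0.3, 5.1]
opening: 0.0457
grasp_force: 62.4
```

```bash
python3 -m crank '0 0 0 0;0 0 0 0;0 0 0 0;0 0 0 0;0 0 0 0;0 0 0 0;0 0 -.3 0;0 0 -.8 0;0 0 -.8 0;0 0 -.5 0;0 0 0 0;0 0 0 0' 1; python3 go.py .609,.1645,.15
python3 - <<'E'
from meas import *
from cell import eyes
c=eyes.camera("wrist"); N["barrel"]=(.6335,-.0145,.058,.04);meas(c,["barrel"])
E
```

```text
clock: 13.67
position: [0.6345, -0.0145, 0.1637]
ee_rot: [[0.907, 0.421, 0.001], [0.421, -0.907, -0.001], [0.001, 0.001, -1.0]]
ft_force: [-0.4, -0.5, -0.2]
opening: 0.0848
grasp_force: 0.0
.609,.1645,.15 total [ 1.31 -4.33  0.34] rows 5 each [ 0.261 -0.866  0.068]
barrel 2903 [ 0.6332 -0.0142] R 0.0249 rect [ 0.6329 -0.014 ] [0.049 0.049] px [285 214] [352 278]
```

```bash
python3 -m crank '.26 -.87 .04 0;.26 -.87 .04 0;.26 -.87 .04 0;.26 -.87 .04 0;.26 -.87 .04 0;0 0 0 0;0 0 0 0;0 0 0 0' 1
python3 - <<'E'
from meas import *
from cell import eyes
from scipy.optimize import least_squares
c=eyes.camera("wrist"); X=cloud(c); cv2.imwrite("pics/w6.png",c["frame"][:,:,::-1])
m=(np.hypot(X[...,0]-.609,X[...,1]-.1645)<.035)
k=X[m&(X[...,2]>.047)&(X[...,2]<.06)]; (x,y),R=cv2.minEnclosingCircle(k[:,:2].astype(np.float32)); print("knob",x,y,R,k[:,2].max())
N["finial"]=(.609,.1645,.024,.035); meas(c,["finial"])
E
python3 go.py .609,.1645,.0335
```

```text
clock: 14.38
position: [0.6071, 0.1647, 0.1524]
ee_rot: [[0.907, 0.422, -0.004], [0.422, -0.907, -0.002], [-0.005, 0.0, -1.0]]
ft_force: [-0.0, 0.9, -0.1]
opening: 0.0854
grasp_force: 0.0
knob 0.6090760827064514 0.1654924899339676 0.010954898782074451 0.053594686523034826
finial 1510 [0.6094 0.1657] R 0.0251 rect [0.6094 0.1658] [0.049 0.049] px [289 202] [351 262]
.609,.1645,.0335 total [ 0.06 -0.    2.98] rows 4 each [ 0.014 -0.     0.745]
```

View pics/w6.png

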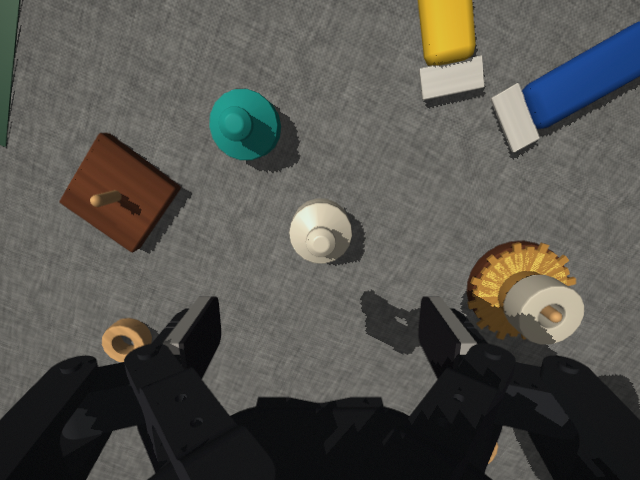

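The white finial is at (320,232) and the turquoise look-alike at (245,124) is well clear.

```bash
python3 -m crank '.06 0 .6 0;0 0 .7 0;0 0 .7 0;0 0 .6 0;0 0 .3 0;0 0 .15 0;0 0 0 0;0 0 0 0;0 0 0 0' 1; python3 -m crank '0 0 0 0;0 0 0 0;0 0 0 0;0 0 0 0;0 0 0 0;0 0 0 0;0 0 0 0' 0;  python3 -m crank '0 0 -.1 0;0 0 -.3 0;0 0 -.6 0;0 0 -.8 0;0 0 -.8 0;0 0 -.4 0;0 0 0 0;0 0 0 0'
python3 - <<'E'
from hz import *
c=eyes.camera("wrist"); X=cloud(c); p=np.array(monitor.observe()["position"])
m=(np.hypot(X[...,0]-p[0],X[...,1]-p[1])<.02)&(c["frame"].max(2)>60)&(X[...,2]>p[2]+.01)&(X[...,2]<p[2]+.04)
k=X[m]; zt=np.percentile(k[:,2],98); k=k[k[:,2]>zt-.004]; (x,y),R=cv2.minEnclosingCircle(k[:,:2].astype(np.float32)); print("knob-tcp",x-p[0],y-p[1],R,zt-p[2])
cv2.imwrite("pics/w7.png",c["frame"][:,:,::-1])
E
python3 go.py .633,-.0145,.15
```

```text
clock: 15.18
position: [0.6104, 0.1661, 0.0328]
ee_rot: [[0.907, 0.421, -0.0], [0.421, -0.907, -0.0], [-0.0, -0.0, -1.0]]
ft_force: [-0.3, -0.6, 0.2]
opening: 0.0854
grasp_force: 0.0
clock: 15.77
position: [0.6099, 0.1663, 0.0329]
ee_rot: [[0.907, 0.421, -0.001], [0.421, -0.907, -0.0], [-0.001, -0.0, -1.0]]
ft_force: [-1.3, -1.0, 11.3]
opening: 0.0457
grasp_force: 59.5
clock: 16.43
position: [0.6102, 0.1663, 0.153]
ee_rot: [[0.907, 0.421, -0.0], [0.421, -0.907, 0.0], [-0.0, -0.0, -1.0]]
ft_force: [-0.7, 0.0, -1.9]
opening: 0.0451
grasp_force: 61.7
knob-tcp -0.0003344306305114175 0.0006159717396554132 0.010707246139645576 0.0207720933467557
.633,-.0145,.15 total [-1.37  4.34  0.04] rows 5 each [-0.274  0.868  0.009]
```

```bash
python3 -m crank '-.27 .87 0 0;-.27 .87 0 0;-.27 .87 0 0;-.27 .87 0 0;-.27 .86 0 0;0 0 0 0;0 0 0 0;0 0 0 0'; python3 go.py .633,-.0147,.11 .633,-.0147,.0905
```

```text
clock: 17.15
position: [0.6332, -0.0137, 0.1502]
ee_rot: [[0.907, 0.421, -0.005], [0.421, -0.907, -0.0], [-0.004, -0.002, -1.0]]
ft_force: [0.4, 0.7, -2.1]
opening: 0.0456
grasp_force: 61.8
.633,-.0147,.11 total [-0.01  0.02  1.  ] rows 2 each [-0.005  0.011  0.502]
.633,-.0147,.0905 total [0.   0.   0.49] rows 1 each [0.002 0.001 0.487]
```

```bash
python3 -m crank '0 .02 .3 0;0 0 .4 0;0 0 .2 0;0 0 .15 0;0 0 .1 0;0 0 .1 0;0 0 0 0;0 0 0 0;0 0 0 0'; python3 go.py .633,-.0147,.0905
```

```text
clock: 17.9
position: [0.6345, -0.0146, 0.102]
ee_rot: [[0.907, 0.421, -0.002], [0.421, -0.907, -0.001], [-0.002, -0.0, -1.0]]
ft_force: [-0.2, -0.9, -1.6]
opening: 0.0455
grasp_force: 61.8
.633,-.0147,.0905 total [-0.03 -0.01  0.29] rows 1 each [-0.034 -0.014  0.286]
```

```bash
python3 -m crank '-.02 -.01 .08 0;0 0 .08 0;0 0 .06 0;0 0 .04 0;0 0 0.02 0;0 0 0 0;0 0 0 0;0 0 0 0'
```

```text
clock: 18.57
position: [0.6331, -0.0147, 0.091]
ee_rot: [[0.907, 0.421, -0.002], [0.421, -0.907, -0.001], [-0.002, -0.0, -1.0]]
ft_force: [-2.6, 0.3, 7.1]
opening: 0.0452
grasp_force: 63.1
```

```bash
python3 -m crank '0 0 0 0;0 0 0 0;0 0 0 0;0 0 0 0;0 0 0 0;0 0 0 0;0 0 -.3 0;0 0 -.8 0;0 0 -.8 0;0 0 -.5 0;0 0 0 0;0 0 0 0' 1; python3 go.py .4635,-.0685,.16
python3 - <<'E'
from meas import *
from cell import eyes
c=eyes.camera("wrist"); cv2.imwrite("pics/w8.png",c["frame"][:,:,::-1]); N["finial"]=(.6335,-.0145,.082,.04);meas(c,["finial"])
E
```

```text
clock: 19.57
position: [0.6342, -0.0147, 0.1885]
ee_rot: [[0.907, 0.421, 0.001], [0.421, -0.907, -0.001], [0.001, 0.001, -1.0]]
ft_force: [-0.8, -0.1, -0.4]
opening: 0.0853
grasp_force: 0.0
.4635,-.0685,.16 total [-4.44 -0.58  0.71] rows 5 each [-0.888 -0.115  0.142]
finial 1722 [ 0.6323 -0.0145] R 0.025 rect [ 0.6323 -0.0143] [0.049 0.049] px [285 214] [352 278]
```

View pics/w8.png

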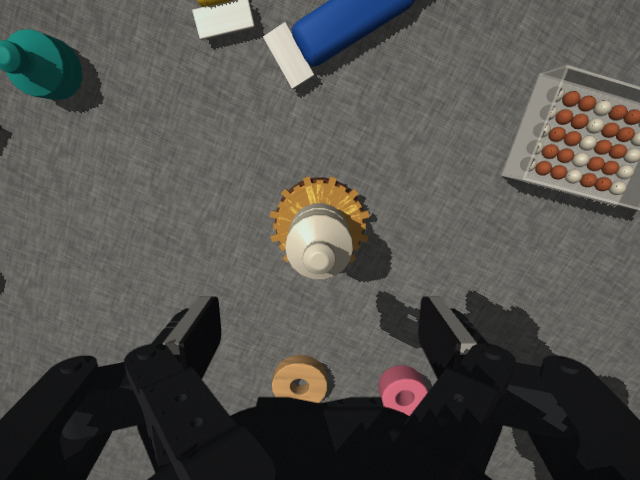

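The ornament is stacked correctly, with the finial at (318,255). On to the wide ring.

```bash
python3 -m crank '-.89 -.12 0 0;-.89 -.12 .2 0;-.89 -.12 .2 0;-.89 -.11 .3 0;-.88 -.11 .3 0;0 0 .2 0;0 0 0 0;0 0 0 0;0 0 0 0' 1
python3 - <<'E'
from meas import *
from cell import eyes
c=eyes.camera("wrist"); N["wide_ring"]=(.4635,-.0685,.016,.045); meas(c,["wide_ring"])
E
python3 go.py .4635,-.0685,.03
```

```text
clock: 20.37
position: [0.4638, -0.068, 0.1387]
ee_rot: [[0.907, 0.422, -0.002], [0.422, -0.907, -0.0], [-0.002, -0.0, -1.0]]
ft_force: [0.3, -0.2, 0.1]
opening: 0.0851
grasp_force: 0.0
wide_ring 3906 [ 0.4638 -0.0695] R 0.0298 rect [ 0.4639 -0.0695] [0.058 0.059] px [284 202] [360 274]
.4635,-.0685,.03 total [-0.01  0.01  2.72] rows 3 each [-0.003  0.003  0.907]
```

```bash
python3 -m crank '0 .03 .7 0;0 0 .7 0;0 0 .6 0;0 0 .4 0;0 0 .3 0;0 0 .2 0;0 0 0 0;0 0 0 0;0 0 0 0' 1; python3 -m crank '0 0 0 0;0 0 0 0;0 0 0 0;0 0 0 0;0 0 0 0;0 0 0 0;0 0 0 0' 0;  python3 -m crank '0 0 -.1 0;0 0 -.3 0;0 0 -.6 0;0 0 -.8 0;0 0 -.8 0;0 0 -.6 0;0 0 0 0;0 0 0 0'
python3 - <<'E'
from hz import *
c=top(.016,.035,.03,60); cv2.imwrite("pics/w9.png",c["frame"][:,:,::-1])
E
```

```text
clock: 21.17
position: [0.4633, -0.0695, 0.0233]
ee_rot: [[0.907, 0.421, -0.001], [0.421, -0.907, -0.001], [-0.001, -0.0, -1.0]]
ft_force: [-0.9, 0.3, 0.1]
opening: 0.0851
grasp_force: 0.0
clock: 21.75
position: [0.4633, -0.0697, 0.0245]
ee_rot: [[0.907, 0.421, 0.0], [0.421, -0.907, -0.001], [-0.0, 0.001, -1.0]]
ft_force: [-2.2, -0.2, 24.0]
opening: 0.0549
grasp_force: 58.2
clock: 22.42
position: [0.4637, -0.0699, 0.1523]
ee_rot: [[0.907, 0.421, 0.002], [0.421, -0.907, -0.001], [0.001, 0.002, -1.0]]
ft_force: [0.1, -0.1, -0.4]
opening: 0.0539
grasp_force: 63.0
p [ 0.4631 -0.0698  0.1512] zmode-tcp -0.0085
wrist 10685 [ 0.4638 -0.0696] R 0.0302 minus tcp [0.0007 0.0002]
```

View pics/w9.png

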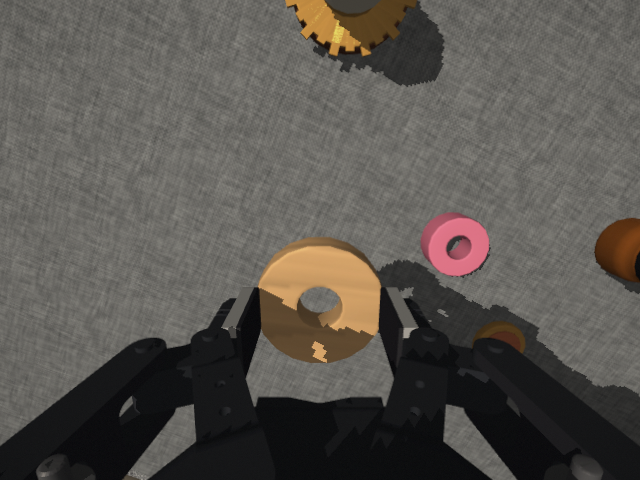

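The wide ring is held centred, bore at (321,303). To the square stand.

```bash
python3 go.py .566,.325,.15
```

```text
.566,.325,.15 total [ 6.49 -7.87  0.02] rows 11 each [ 0.59  -0.716  0.002]
```

```bash
python3 -m crank '.59 -.72 0 0;.59 -.72 0 0;.59 -.72 0 0;.59 -.72 0 0;.59 -.72 0 0;.59 -.71 0 0;.59 -.71 0 0;.59 -.71 0 0;.59 -.71 0 0;.59 -.71 0 0;.59 -.71 0 0;0 0 0 0;0 0 0 0;0 0 0 0'
cat > sq.py <<'E'
from hz import *
c=eyes.camera("wrist"); cv2.imwrite("pics/sq.png",c["frame"][:,:,::-1]); X=cloud(c); p=np.array(monitor.observe()["position"])
m=((np.hypot(X[...,0]-.566,X[...,1]-.325)<.065)&(abs(X[...,2]-.014)<.004)).astype(np.uint8)
m=cv2.morphologyEx(m,cv2.MORPH_OPEN,np.ones((3,3)))
w=np.argwhere(m)[:,::-1]; print(len(w)); h=cv2.convexHull(w.astype(np.int32)); h=cv2.approxPolyDP(h,3,True).reshape(-1,2)
print("hull",h.tolist(),plane(c,h,.014)[:,:2].round(4).tolist(),"p",p.round(4))
E
python3 sq.py
```

```text
clock: 23.63
position: [0.5651, 0.3241, 0.1484]
ee_rot: [[0.907, 0.422, -0.005], [0.422, -0.907, -0.003], [-0.006, 0.001, -1.0]]
ft_force: [-0.2, -0.2, -0.1]
opening: 0.0537
grasp_force: 63.0
4865
hull [[377, 223], [359, 247], [276, 250], [260, 238], [310, 171]] [[0.5924, 0.2866], [0.5684, 0.2905], [0.5375, 0.351], [0.5415, 0.3667], [0.6071, 0.3521]] p [0.5654 0.3233 0.1488]
```

View pics/sq.png

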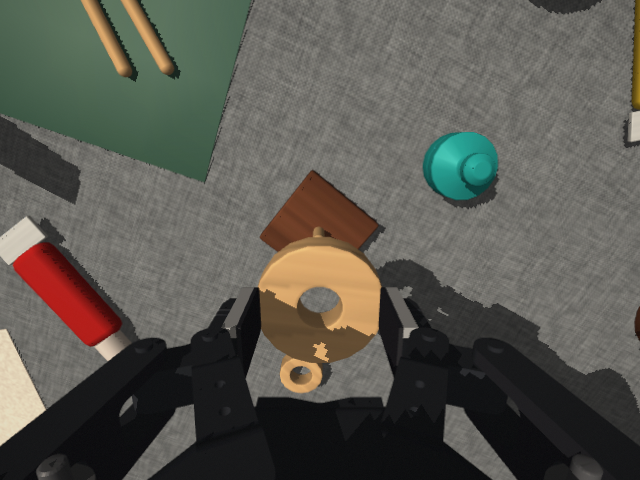

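The stand's post tip peeks out at about (319,231). I'll cast its ray onto z≈0.040.

Run:
```python
from hz import *
c=eyes.camera("wrist"); p=monitor.observe()["position"]
print(p,plane(c,[(319,227),(319,231),(319,235)],.040).round(4),"ring",plane(c,[(320.5,303)],p[2]-.0085))
f=c["frame"]; h=cv2.cvtColor(f[222:240,305:335],cv2.COLOR_RGB2HSV); v=h[...,2]; print(v[:, ::2])
```

```text
[0.56566537 0.32306848 0.14923754] [[0.5762 0.3292 0.04  ]
 [0.5734 0.3279 0.04  ]
 [0.5707 0.3267 0.04  ]] ring [[0.56797718 0.32468068 0.14073754]]
[[105 111 111 109 108 107 106 105 104 103 101 101 100 103 105]
 [101 108 111 110 109 108 107 106 105 103 102 100 100 101 104]
 [ 99 103 109 111 110 108 108 106 105 103 103 101 100 101 101]
 [100 100 105 110 110 109 108 107 106 105 104 102 100 101 101]
 [ 99  99 102 106 111 112 119 108 106 105 105 102 101 100 100]
 [100 100 100 102 113 146 134 108 103 105 105 104 103 101  99]
 [102  99  99  99 135 157 136 108  85 106 105 104 103 101 100]
 [104 101  99  97 161 156 136 108  76 106 106 105 104 103 100]
 [107 103 100 103 166 156 136 108  76  75 105 105 104 104 102]
 [109 106 102 107 166 156 136 108  76  60  69 106 106 104 104]
 [111 109 105 110 166 155 135 108  77  59  47  69 105 104 104]
 [112 110 106 112 166 155 135 108  76  58  48  47  68 105 105]
 [113 111 110 117 166 156 146 110  77  59  49  48  46 106 105]
 [113 113 110 121 166 192 183 145  77  59  50  48  59 106 105]
 [112 114 113 120 194 218 193 164 111  73  65  64  64 107 106]
 [113 127 136 136 159 166 154 143 129 119 117 114 112 101 106]
 [137 142 144 141 138 136 134 133 131 129 127 125 123 115 113]
 [148 148 147 145 142 140 138 136 132 130 128 126 124 118 117]]
```

Run:
```python
from hz import *
c=eyes.camera("wrist"); p=monitor.observe()["position"]
print(p,plane(c,[(316.7,226)],.014)[0][:2]-.0045*np.array([.907,.421]), plane(c,[(320.5,303)],p[2]-.0085))
```

```text
[0.56590234 0.32316813 0.14962113] [0.56632069 0.32627544] [[0.56823053 0.32441816 0.14112113]]
```

```bash
python3 -m crank '.01 -.05 .4 0;0 0 .6 0;0 0 .6 0;0 0 .3 0;0 0 .3 0;0 0 .2 0;0 0 .1 0;0 0 0 0;0 0 0 0;0 0 0 0'; python3 go.py .566,.326,.0385
```

```text
clock: 24.62
position: [0.5658, 0.3272, 0.0511]
ee_rot: [[0.907, 0.421, -0.001], [0.421, -0.907, 0.0], [-0.001, -0.001, -1.0]]
ft_force: [0.3, 0.9, -0.5]
opening: 0.054
grasp_force: 63.1
.566,.326,.0385 total [-0.01  0.03  0.32] rows 1 each [-0.008  0.03   0.316]
```

Threaded with no contact. I'll seat it.

```bash
python3 -m crank '0 .02 .1 0;0 0 .1 0;0 0 .06 0;0 0 .05 0;0 0 0 0;0 0 0 0;0 0 0 0'
```

```text
clock: 25.2
position: [0.5657, 0.3261, 0.039]
ee_rot: [[0.907, 0.421, -0.002], [0.421, -0.907, -0.001], [-0.002, -0.0, -1.0]]
ft_force: [-3.4, -2.0, 12.5]
opening: 0.054
grasp_force: 68.4
```

```bash
python3 -m crank '0 0 0 0;0 0 0 0;0 0 0 0;0 0 0 0;0 0 0 0;0 0 0 0;0 0 -.3 0;0 0 -.8 0;0 0 -.8 0;0 0 -.6 0;0 0 0 0;0 0 0 0' 1
python3 - <<'E'
from meas import *
from cell import eyes
c=eyes.camera("wrist"); N["wide_ring"]=(.566,.326,.03,.045); meas(c,["wide_ring","small_ring"]);X=cloud(c)
m=(np.hypot(X[...,0]-.566,X[...,1]-.326)<.027)&(np.hypot(X[...,0]-.566,X[...,1]-.326)>.014)&(X[...,2]<.038);print(np.percentile(X[...,2][m],[5,50,95]))
E
python3 go.py .4373,.2824,.125
```

```text
clock: 26.2
position: [0.5668, 0.3267, 0.1404]
ee_rot: [[0.907, 0.421, 0.001], [0.421, -0.907, 0.001], [0.002, -0.001, -1.0]]
ft_force: [-1.1, -0.1, -0.4]
opening: 0.0854
grasp_force: 0.0
wide_ring 4288 [0.566  0.3269] R 0.0299 rect [0.5659 0.3269] [0.059 0.059] px [280 205] [359 281]
small_ring 994 [0.4377 0.284 ] R 0.0205 rect [0.4389 0.2846] [0.037 0.039] px [281 365] [324 400]
[0.02866522 0.02974785 0.03080388]
.4373,.2824,.125 total [-3.38 -0.36  0.35] rows 4 each [-0.845 -0.09   0.088]
```

```bash
python3 -m crank '-.84 -.1 0 0;-.84 -.1 0 0;-.84 -.1 0.1 0;-.84 -.09 .1 0;0 0 0 0;0 0 0 0;0 0 0 0' 1
python3 - <<'E'
from meas import *
from cell import eyes
c=eyes.camera("wrist"); meas(c,["small_ring"])
E
python3 go.py .4375,.283,.025
```

```text
clock: 26.83
position: [0.4378, 0.2841, 0.1299]
ee_rot: [[0.907, 0.422, -0.002], [0.422, -0.907, -0.001], [-0.002, -0.0, -1.0]]
ft_force: [0.9, -0.5, 0.7]
opening: 0.0853
grasp_force: 0.0
small_ring 1573 [0.4367 0.2837] R 0.0199 rect [0.4366 0.2841] [0.038 0.038] px [294 218] [345 267]
.4375,.283,.025 total [-0.03  0.02  2.62] rows 3 each [-0.009  0.007  0.874]
```

```bash
python3 -m crank '-.02 0 .6 0;0 0 .7 0;0 0 .6 0;0 0 .4 0;0 0 .2 0;0 0 .1 0;0 0 0 0;0 0 0 0;0 0 0 0' 1; python3 -m crank '0 0 0 0;0 0 0 0;0 0 0 0;0 0 0 0;0 0 0 0;0 0 0 0;0 0 0 0;0 0 0 0' 0;  python3 -m crank '0 0 -.1 0;0 0 -.3 0;0 0 -.6 0;0 0 -.8 0;0 0 -.7 0;0 0 -.3 0;0 0 0 0;0 0 0 0'
python3 - <<'E'
from hz import *
c=top(.016,.025,.02,60); cv2.imwrite("pics/w10.png",c["frame"][:,:,::-1])
E
python3 go.py .566,.3265,.14
```

```text
clock: 27.63
position: [0.437, 0.2837, 0.027]
ee_rot: [[0.907, 0.421, -0.001], [0.421, -0.907, 0.0], [-0.001, -0.001, -1.0]]
ft_force: [-0.0, -0.0, -0.1]
opening: 0.0854
grasp_force: 0.0
clock: 28.3
position: [0.4366, 0.2834, 0.0272]
ee_rot: [[0.907, 0.421, -0.001], [0.421, -0.907, -0.0], [-0.001, -0.0, -1.0]]
ft_force: [-1.5, -0.8, 13.6]
opening: 0.0348
grasp_force: 58.3
clock: 28.97
position: [0.437, 0.2835, 0.1388]
ee_rot: [[0.907, 0.421, -0.001], [0.421, -0.907, 0.0], [-0.001, -0.001, -1.0]]
ft_force: [-0.9, -0.8, 0.1]
opening: 0.0345
grasp_force: 59.8
p [0.4366 0.2832 0.138 ] zmode-tcp -0.0105
wrist 3740 [0.4369 0.2837] R 0.02 minus tcp [0.0004 0.0004]
.566,.3265,.14 total [ 3.39  0.38 -0.06] rows 4 each [ 0.848  0.095 -0.015]
```

View pics/w10.png

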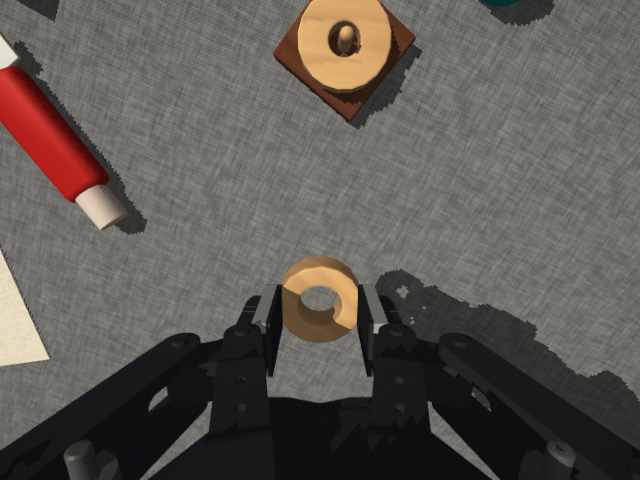

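The small ring is held level at (320,300), and the wide ring sits flat on its stand. Underside is TCP − 0.027, so the seated TCP height should be about 0.057.

```bash
python3 -m crank '.85 .1 0 0;.85 .1 0 0;.85 .09 0 0;.84 .09 0 0;0 0 0 0;0 0 0 0;0 0 .4 0;0 0 .5 0;0 0 .3 0;0 0 .2 0;0 0 .1 0;0 0 0 0;0 0 0 0;0 0 0 0'; python3 go.py .566,.3265,.0572
```

```text
clock: 30.18
position: [0.5662, 0.327, 0.0786]
ee_rot: [[0.907, 0.421, -0.001], [0.421, -0.907, -0.0], [-0.001, -0.001, -1.0]]
ft_force: [0.0, -0.6, 1.0]
opening: 0.0347
grasp_force: 59.8
.566,.3265,.0572 total [-0.01  0.01  0.54] rows 1 each [-0.009  0.009  0.535]
```

```bash
python3 -m crank '0 0 .15 0;0 0 .15 0;0 0 .1 0;0 0 .08 0;0 0 .05 0;0 0 0 0;0 0 0 0;0 0 0 0'
```

```text
clock: 30.85
position: [0.5658, 0.3266, 0.0574]
ee_rot: [[0.907, 0.421, -0.002], [0.421, -0.907, -0.001], [-0.002, -0.0, -1.0]]
ft_force: [-3.1, -2.2, 10.0]
opening: 0.0343
grasp_force: 62.4
```

```bash
python3 -m crank '0 0 0 0;0 0 0 0;0 0 0 0;0 0 0 0;0 0 0 0;0 0 0 0;0 0 -.3 0;0 0 -.8 0;0 0 -.8 0;0 0 -.8 0;0 0 0 0;0 0 0 0;0 0 0 0' 1
python3 - <<'E'
from meas import *
from cell import eyes
c=eyes.camera("wrist"); N["small_ring"]=(.566,.326,.046,.03); N["wide_ring"]=(.566,.326,.03,.045); meas(c,["small_ring","wide_ring"])
a=c["frame"]; b=eyes.camera("side")["frame"]
o=np.hstack([a[150:350,200:450],b[140:410,130:400][:200],]) if 0 else b[130:420,120:420]
cv2.imwrite("pics/fin.png",np.hstack([cv2.resize(a[130:370,200:440],(400,400)),cv2.resize(o,(400,400))])[:,:,::-1])
E
```

```text
clock: 31.93
position: [0.566, 0.3266, 0.1652]
ee_rot: [[0.907, 0.421, -0.002], [0.421, -0.907, -0.0], [-0.002, -0.0, -1.0]]
ft_force: [-0.5, -0.7, -0.3]
opening: 0.0851
grasp_force: 0.0
small_ring 1506 [0.5659 0.3273] R 0.0201 rect [0.5658 0.3275] [0.038 0.038] px [294 215] [344 263]
wide_ring 1959 [0.566  0.3269] R 0.0298 rect [0.566  0.3268] [0.059 0.059] px [284 198] [356 268]
```

View pics/fin.png

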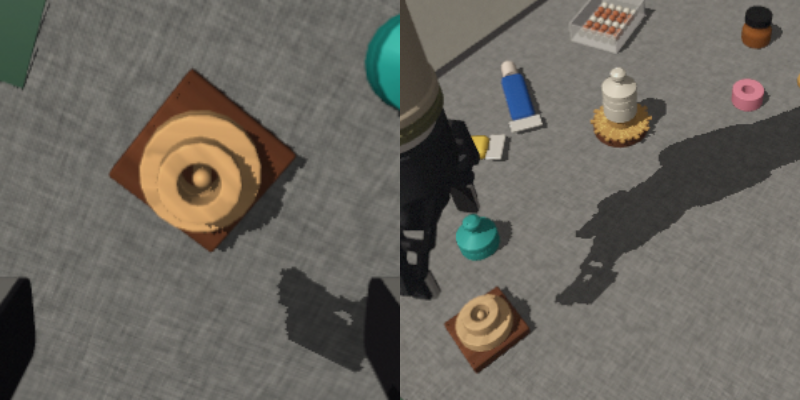

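Both ornaments are stacked squarely, the finial stack at (620,105) and the rings at (483,320). The arm is clear.

```bash
python3 -c "
from cell import job_done
print(job_done())"
```

```text
the job is handed in; nothing more can be done
None
```

Both ornaments are assembled, every part seated flat on its stand, and the job was handed in at about 32 s on the robot's clock; no verdict came back.

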